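# Start the flange nut on the book press and nip the board down

### The arm

A 6-joint arm with a two-finger parallel gripper is mounted at the origin on a cart in front of the work surface, level with it; the furniture and walls round the work are solid. World frame = base frame: x ahead of the robot, y to its left, z up, the work surface at z = 0. Lengths are in m, angles in rad, forces in N, time in s.
With the tool pointing down it reaches from about 0.375 to 0.75 m from the base axis. Payload 9 kg.
Tool frame: the origin (TCP) lies on the mounting face of the last link; the fingertips stand 173 mm ahead of it and the grasp point (between the pads) lies 155 mm ahead of it; z points along the fingers, y is the line along which they close (so a half turn about z gives the same grasp; the last joint's range is limited). The gripper opens to 85 mm and grips with 20 to 120 N. Pads are 22 mm wide; open, the fingers measure 114 mm over their backs; the gripper's body (76 mm by 85 mm) begins 54 mm behind the grasp point. The pads swing forward as they close: fully open they stand 13 mm farther back than shut.
Start: joints at [0.974, 0.104, 0.097, 1.564, 0, 1.353], TCP at [0.222, 0.557, 0.405] pointing down, gripper open.
Joint ranges: [-2.99, 2.99], [-0.84, 1.86], [-1.1, 1.16], [-1.84, 2.11], [-1.51, 1.56], [-3.14, 3.14]. Speed limits (rad/s): [2.22, 2.22, 2.57, 3.14, 3.14, 3.14].

### API

Orientations are given as [roll, pitch, yaw] about the fixed x, y, z axes, in that order (R = Rz(yaw) Ry(pitch) Rx(roll)).
In Python, from rig import arm gives the robot as it stands.
- The arm moves only by the tool drive_tool, never from a script. Its argument "series" is a list of rows, each a list of 3 entries, a list of its own where there are three numbers: the opening, from 0 (shut) to 1 (fully open), then the shift along the tool's x, y, z in mm, then the turn, a rotation vector about the tool's x, y, z in units of 8 degrees (1.0 is 8 degrees). In form: [[grip, [tx, ty, tz], [wx, wy, wz]], ...]. A call has 1 to 10 rows; each row is the pose to reach, as a shift and turn from the pose commanded when the call began, along the tool's axes at that moment; what a row does not reach only later rows make up. A row lasts 1/8 s, in which the tool goes at most 62.5 mm and 10.7 degrees, less where a joint would pass 70% of its speed; a pose out of reach is approached as far as the arm can. A call with a gripper value outside its range is refused whole. The fingers move at their own pace and stop on an object; the grip force is fixed at half the most. Time passes only in rows, so rows that repeat a pose let the fingers close. It gives the time, the measured TCP pose, the force, the opening and the grip force at its end, in the units of the state.
- arm.state(): the state, without advancing time (a new reading comes with each control period).
- arm.grab_frame(name): name is "scene" or "top"; returns a dict with "color" (384x512x3 uint8, red, green, blue), "camera_matrix" (3x3 intrinsics, pixels), "k1" (the pictures are not rectified: a ray, as slopes to the right and down, at radius r is drawn at 1 + k1 r^2 times it, then the intrinsics apply), "R" (3x3) and "t" (3): a world point X has camera coordinates R X + t. Camera axes: x right, y down, z forward; pixel columns grow to the right and rows downward; lengths in m; the calibration is good to about 2 mm. A picture is of the moment at which its call begins. There is no depth.
- arm.finish_job(): hands the job in; it is judged then, once.
The state is a dict: "time_s": time; "joints": joint angles; "joint_vel": joint speeds; "effort": joint torques, N m; "eef_pos": TCP position; "ee_rot": TCP orientation; "contact_force": force on the tool from outside, world axes, zero at the start; "ft_torque": the same for the moment, N m; "gripper_width": opening from 0.0 (shut) to 1.0 (fully open); "grip_force": force on a finger pad.
Only numpy, scipy, OpenCV 4.12 (cv2) and the standard library are available. Lean on these libraries where they do the work, as an engineer would, in place of code of your own. Each camera call takes 0.05 s, during which the arm holds its last target. There are 200 camera calls.

### The job

Close the book press: set the loose flange nut on the bare stud, bear it lightly on the stud's end and back it off (turn it anticlockwise) until you feel the thread drop in, then run it down clockwise until it has brought the sprung end of the upper board down level on the books. Do not force it, leave it straight on the stud, and leave the other things on the table where they are.

Things in the scene. Friction and masses are not known exactly. Their poses are not given: they have to be found in the camera images.
- flange_nut: The loose steel flange nut, about 0.3 kg, standing on its flange. 30 mm high: round flange 62 mm wide, 6 mm thick, then (from 8 mm up) a hexagon 46 mm across flats; 29 mm bore with a coarse right-hand two-start round thread, 18 mm advance per turn (anticlockwise from above lifts it). Origin: centre of its underside; z up along the bore; a flat faces its x axis and every 60 degrees from it.
- press: The book press, fixed to the table: wooden base 176 x 300 mm, two upright steel studs 210 mm apart along its y axis, two books and a wooden upper board 22 mm thick between them. Origin: middle of its underside, z up. The stud at its -y end is bare; the other already has a nut like the loose one and holds the board down there.
- stud_tip (a point): Centre of the bare stud's end face, 116.5 mm above the table. The plain nose is 20 mm wide with a chamfer to 11 mm over its last 6 mm. The thread (crests 27 mm wide, 1.2 mm side play in the nut) has two opposite ends 13 mm below the tip; which way they point is unknown. Riding on it at those ends the nut's underside is 13 mm below the tip; turned past them it drops 9 mm, and must do so within half a turn.
- bearing_plate (a point): Middle of the 66 x 72 mm steel plate on the upper board round the bare stud, at its top face, where the nut's flange bears. At the start it is about 5 mm above its level position; when the board is level it is 32.5 mm below the stud's tip.
- board (a joint): Opening angle of the upper board about the fitted stud, rad. 0: level, down on the books, which give 1.7 mm more (-0.008) before it is solid and the nut stiff to turn (over 0.4 N m). A spring under the bare end lifts it to about 0.024 (5 mm at the bare stud); there it pushes up with about 2.4 N for every mm that it is pressed down, 12 N when level.
- thread_spool: Wooden spool of linen thread, 36 mm wide, 46 mm high, standing near the nut; a bystander. Origin: centre of its underside.
- beeswax: Round cake of beeswax, 44 mm wide, 16 mm high; a bystander. Origin: centre of its underside.
- needle_tin: Round tin of needles, 62 mm wide, 21 mm high; a bystander. Origin: centre of its underside.
Mind the look-alikes: they are no part of the job. What is meant by the flange_nut is not green, and is the smaller of those in its own colour.

How it is judged:
By the outcome, as a careful person would: the job done as asked, in the order asked, and still so for the second after the job is handed in, with the robot touching nothing.
It also fails if it takes over 72 s, if anything falls off the work surface, if the arm or the gripper's body presses on something with over 40 N, if the wrist force passes 120 N, or if a joint passes its speed limit or range.

## Working session

There is one attempt and no reset: what is moved stays moved. The work goes in short steps, Python scripts to look and compute and a tool call to move; the robot and the scene stay as the last step left them, time stands still between calls to the robot, and variables do not carry over. Pictures are saved under pics/ and viewed, at most 10 in all, crops included, and the job is handed in when it is done.

Besides the shell and the picture viewer there is one more tool, called after "Request:" as name(argument=value, ...), one argument or row to a line, values as JSON. drive_tool: Moves the arm, as the interface text tells. Its arguments: {"type":"object","properties":{"series":{"type":"array","items":{"type":"array"}}},"required":["series"]}

```bash
ls; mkdir -p pics; python3 - <<'E'
from rig import arm
import cv2
for n in("scene","top"):
    f=arm.grab_frame(n); cv2.imwrite(f"pics/{n}0.png",cv2.resize(f["color"][:,:,::-1],(800,600)))
    print(n,f["camera_matrix"].tolist(),f["k1"],f["R"].tolist(),f["t"].tolist())
print(arm.state())
E
```

```text
pics
scene [[380.85154450985925, 0.0, 257.0616224590534], [0.0, 380.85154450985925, 198.44607815194266], [0.0, 0.0, 1.0]] -0.087332995499801 [[0.7479803130197354, -0.6634568010395738, 0.01872229925071407], [-0.41536487225370033, -0.4899107558179623, -0.7664590492854395], [0.5176847247433182, 0.5655196941647638, -0.6420202498981062]] [-0.36150808586570565, 0.3038246707663659, 0.6469152858446159]
top [[369.257835336246, 0.0, 253.1708480233356], [0.0, 369.257835336246, 196.95274503037317], [0.0, 0.0, 1.0]] -0.10808966566014351 [[-0.13579730953006675, -0.9907207458078866, -0.005612000557737669], [-0.9696669256520203, 0.13406920691556373, -0.20438077466726445], [0.20323666997113143, -0.02231258799190642, -0.9788753773571737]] [0.07663964566908393, 0.5222975478784139, 1.0275787277286361]
{'time_s': 0.1, 'joints': array([9.74291410e-01, 1.04660481e-01, 9.65479185e-02, 1.56390400e+00,
       1.31401539e-05, 1.35308947e+00]), 'joint_vel': array([-0.00018861, -0.00147128,  0.00134172, -0.00060564,  0.00103701,
       -0.00021052]), 'effort': array([ 5.63402413e-03, -5.58205104e+01,  5.04723716e+01,  1.28957030e-02,
       -3.21099387e-04, -3.68514925e-07]), 'eef_pos': array([0.22182158, 0.55738876, 0.40398821]), 'ee_rot': array([-3.14040406e+00, -2.76390127e-04,  2.76279442e+00]), 'contact_force': array([ 0.66364886, -0.75311249, -0.12892441]), 'ft_torque': array([-0.06285339,  0.00516273,  0.05358953]), 'grip_force': 0.0, 'gripper_width': 1.0038572063457845}
```

View pics/scene0.png

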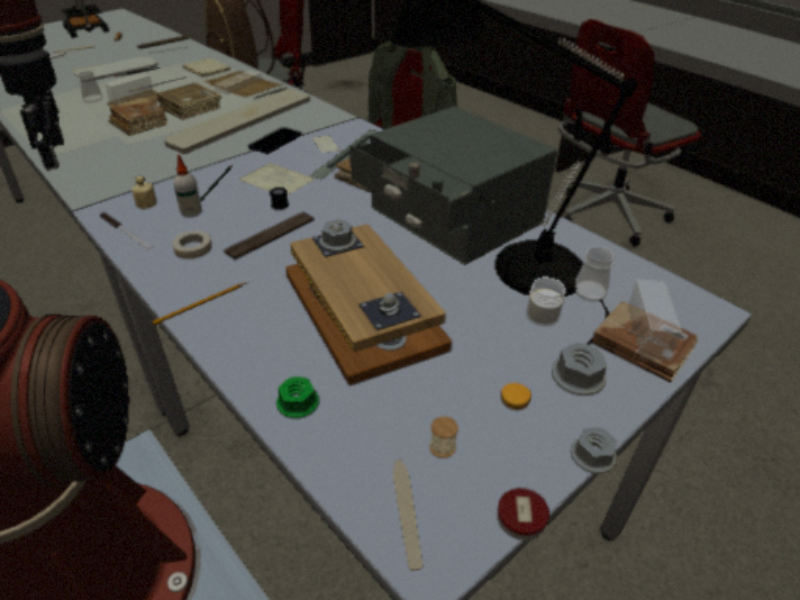

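View pics/top0.png

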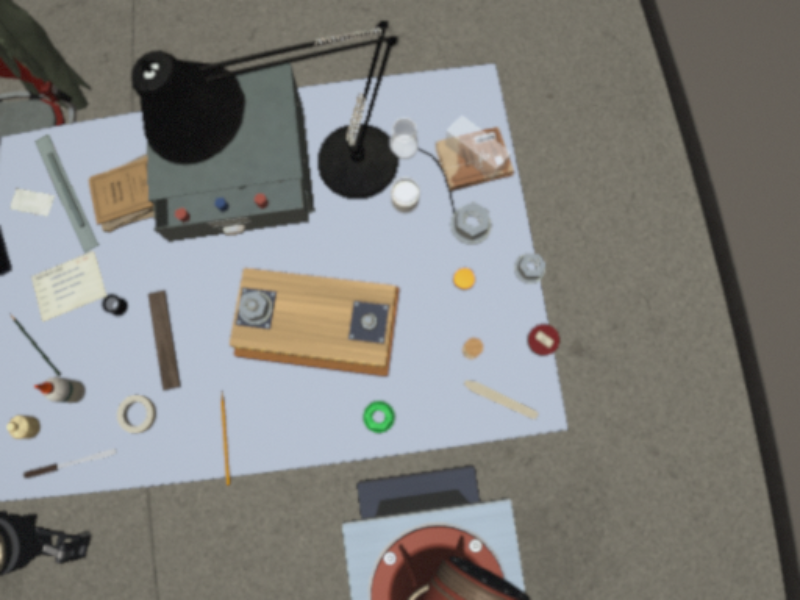

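Three nuts lie loose: green at scene (297,397), large grey at (580,367) and small grey at (595,450). The small grey one fits, as it isn't green and is the smaller of the greys. I'll confirm this in a crop. The stud tip is near scene (392,298) and top (369,321).

```bash
cat > h.py <<'E'
import numpy as np,cv2
from scipy.optimize import brentq, least_squares
def und(f,p):
    K=f["camera_matrix"]; d=np.array([(p[0]-K[0,2])/K[0,0],(p[1]-K[1,2])/K[1,1]])
    rd=np.hypot(*d)
    if rd<1e-9: return d
    r=brentq(lambda r:r*(1+f["k1"]*r*r)-rd,0,1.5); return d*r/rd
def plane(f,p,z):
    d=f["R"].T@np.append(und(f,p),1); c=-f["R"].T@f["t"]; return c+d*(z-c[2])/d[2]
def proj(f,X):
    c=f["R"]@X+f["t"]; s=c[:2]/c[2]; s=s*(1+f["k1"]*(s@s)); return f["camera_matrix"][:2,:2]@s+f["camera_matrix"][:2,2]
def crop(f,u,v,w,h,s,name):
    c=f["color"][v:v+h,u:u+w,::-1]; cv2.imwrite(name,cv2.resize(c,None,fx=s,fy=s,interpolation=cv2.INTER_CUBIC))
E
python3 - <<'E'
from rig import arm
from h import *
a=arm.grab_frame("scene");b=arm.grab_frame("top")
def C(f,u,v,w,h,s): return cv2.resize(f["color"][v:v+h,u:u+w,::-1],None,fx=s,fy=s,interpolation=cv2.INTER_CUBIC)
A=C(a,345,210,65,50,6); B=C(a,220,175,65,50,6)
c=C(b,290,120,65,50,6); d=C(b,212,180,65,50,6)
cv2.imwrite("pics/c1.png",np.vstack([np.hstack([A,B]),np.hstack([c,d])]))
E
```

```text
(no output)
```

View pics/c1.png

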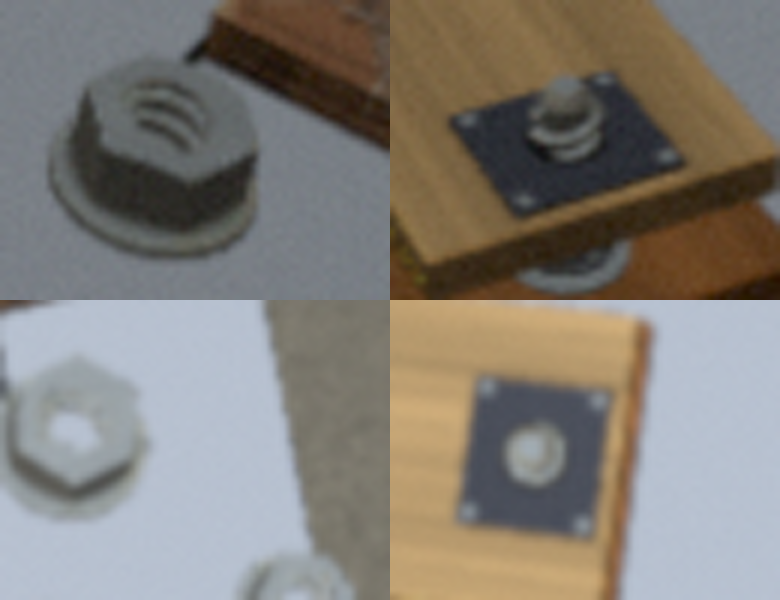

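The crop shows the large grey nut at left. The stud at right has its tip at about scene pixel (249.3,188.8) and top pixel (236,204). Next I'll crop the small nut.

```bash
python3 - <<'E'
from rig import arm
from h import *
a=arm.grab_frame("scene");b=arm.grab_frame("top")
def C(f,u,v,w,h,s): return cv2.resize(f["color"][v:v+h,u:u+w,::-1],None,fx=s,fy=s,interpolation=cv2.INTER_CUBIC)
cv2.imwrite("pics/c2.png",np.hstack([C(a,355,265,50,50,8),C(b,315,145,50,50,8)]))
r=least_squares(lambda X:np.r_[proj(a,X)-[249.3,188.8],proj(b,X)-[236,204]],[.5,0,.1165]);print(r.x,r.fun)
print(plane(a,(249.3,188.8),.1165),plane(b,(236,204),.1165))
# plate corner bolts in top crop
for p in [(487,386),(598,400),(582,525),(468,512)]: print(plane(b,(212+(p[0]-390)/6,180+(p[1]-300)/6),.089))
E
```

```text
[0.50337118 0.05443447 0.11702248] [-0.58582068  0.10801686  0.31550147 -0.64917286]
[0.5050712  0.05437107 0.1165    ] [0.50179111 0.05553734 0.1165    ]
[0.53789038 0.07479817 0.089     ]
[0.52398132 0.02363679 0.089     ]
[0.46588401 0.03893311 0.089     ]
[0.47923789 0.09100016 0.089     ]
```

View pics/c2.png

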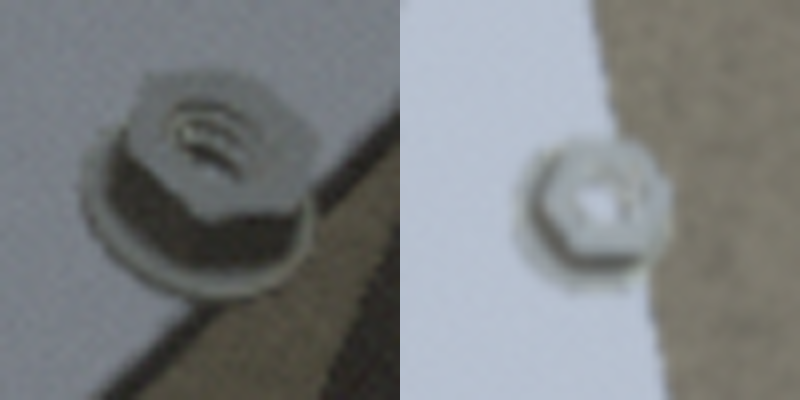

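The small grey nut stands near the table edge. In the scene crop the bore centre is at (215,140), i.e. pixel (382,282.5). In the top crop it is at (605,200), i.e. pixel (340.6,170).

```bash
python3 - <<'E'
from rig import arm
from h import *
a=arm.grab_frame("scene");b=arm.grab_frame("top")
sc=[(147,78),(240,68),(320,125),(302,207),(207,220),(124,142)]
tp=[(573,140),(645,140),(672,195),(643,260),(573,260),(542,200)]
S=np.array([(355+u/8,265+v/8) for u,v in sc]);T=np.array([(315+(u-400)/8,145+v/8) for u,v in tp])
for f,P in((a,S),(b,T)):
    Q=np.array([plane(f,p,.03) for p in P]); c=Q.mean(0); print("ctr",c.round(4),"R",np.hypot(*(Q-c)[:,:2].T).round(4),"ang",(np.degrees(np.arctan2(*(Q-c)[:,1::-1].T))%60).round(1))
# flange extents, scene: bottom circle
print("bore",plane(a,(382,282.5),.03),plane(b,(340.6,170),.03))
# overlay of the best model
def res(q,R=.02656):
    th=q[2]+np.pi/6
    out=[]
    for f,P in((a,S),(b,T)):
        M=np.array([proj(f,np.array([q[0]+R*np.cos(th+k*np.pi/3),q[1]+R*np.sin(th+k*np.pi/3),.03])) for k in range(6)])
        for p in P: out.append(np.min(np.hypot(*(M-p).T)))
    return np.array(out)
c0=plane(b,(340.6,170),.03)
best=min((least_squares(res,[c0[0],c0[1],y]) for y in np.radians([0,15,30,45])),key=lambda r:r.cost)
print(best.x,np.degrees(best.x[2]),best.cost, best.fun.round(1))
q=best.x
def draw(f,u,v,w,s,q,yaw=True):
    im=cv2.resize(f["color"][v:v+w,u:u+w,::-1],None,fx=s,fy=s,interpolation=cv2.INTER_CUBIC)
    th=np.linspace(0,2*np.pi,60)
    for r,z,n,col in((.031,.0,60,(0,0,255)),(.02656,.03,6,(0,255,0)),(.0145,.03,60,(255,0,0))):
        ang=q[2]+np.pi/6+np.arange(n)*2*np.pi/n
        P=np.array([(proj(f,np.array([q[0]+r*np.cos(t),q[1]+r*np.sin(t),z]))-[u,v]+.5)*s for t in ang])
        cv2.polylines(im,[P.astype(np.int32)],True,col,1)
    return im
cv2.imwrite("pics/c3.png",np.hstack([draw(a,355,265,50,8,q),draw(b,315,145,50,8,q)]))
E
```

```text
ctr [ 0.5848 -0.2759  0.03  ] R [0.0253 0.0255 0.0272 0.0263 0.0274 0.0264] ang [26.3 24.6 27.9 23.6 26.1 20.4]
ctr [ 0.5799 -0.2736  0.03  ] R [0.0266 0.0283 0.0249 0.027  0.0283 0.0255] ang [20.  18.7 26.  19.  20.8 23.2]
bore [ 0.58311299 -0.27484508  0.03      ] [ 0.579708   -0.27225756  0.03      ]
[ 0.58291778 -0.27549385  0.93835103] 53.763553488107085 7.874275174620361 [0.9 0.4 1.3 0.7 1.2 1.1 0.7 1.1 1.2 1.8 1.7 0.9]
```

View pics/c3.png

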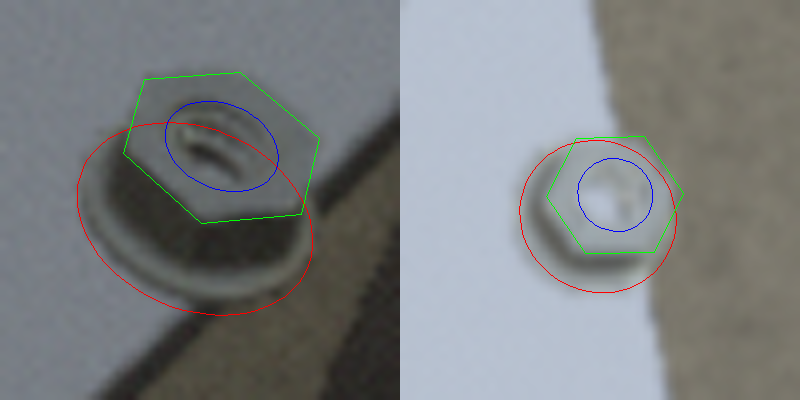

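The 46 mm model fits the small grey nut, so it is the one. It stands at about (0.582, -0.275), with a flat at about 54°. Now I'll work out the approach and the bystanders.

```bash
cat >> h.py <<'E'
from scipy.spatial.transform import Rotation as Ro
def go(st,pos,yaw):
    R=Ro.from_euler("xyz",st["ee_rot"]); T=Ro.from_euler("xyz",[np.pi,0,np.radians(yaw)])
    print("shift mm",(R.inv().apply(np.array(pos)-st["eef_pos"])*1000).round(1),"turn u",(np.degrees((R.inv()*T).as_rotvec())/8).round(3))
E
python3 - <<'E'
from rig import arm
from h import *
a=arm.grab_frame("scene");b=arm.grab_frame("top");k=.64
for n,s,t,z in(("spool",(444,424),(473,347),.046),("wax",(516,393),(464,278),.016),("tin",(523,508),(544,340),.021),("bignut",(583,358),(473,220),.03)):
    print(n,plane(a,np.array(s)*k,z).round(3),plane(b,np.array(t)*k,z).round(3))
go(arm.state(),[.582,-.275,.30],143.7)
E
```

```text
spool [ 0.441 -0.129  0.046] [ 0.436 -0.128  0.046]
wax [ 0.579 -0.141  0.016] [ 0.577 -0.138  0.016]
tin [ 0.438 -0.271  0.021] [ 0.433 -0.27   0.021]
bignut [ 0.7   -0.169  0.03 ] [ 0.688 -0.173  0.03 ]
shift mm [-642.4 -640.3  104.7] turn u [-0.     0.     1.825]
```

Request:
drive_tool(
  series=[
    [1,[-642,-640,0],[0,0,1.8]],
    [1,[-642,-640,0],[0,0,1.8]],
    [1,[-642,-640,0],[0,0,1.8]],
    [1,[-642,-640,0],[0,0,1.8]],
    [1,[-642,-640,0],[0,0,1.8]],
    [1,[-642,-640,0],[0,0,1.8]],
    [1,[-642,-640,0],[0,0,1.8]],
    [1,[-642,-640,0],[0,0,1.8]],
    [1,[-642,-640,0],[0,0,1.8]],
    [1,[-642,-640,0],[0,0,1.8]],
  ],
)

```text
time_s: 1.75
eef_pos: [0.4704, -0.0183, 0.4051]
ee_rot: [3.141, 0.001, 2.511]
contact_force: [0.8, 1.3, 1.0]
gripper_width: 0.998
grip_force: 0.0
```

```bash
python3 - <<'E'
from rig import arm
from h import *
go(arm.state(),[.582,-.275,.255],143.7); print(arm.state()["joints"])
E
```

```text
shift mm [-241.3 -141.6  150.2] turn u [0.004 0.007 0.022]
[-3.17968823e-01 -2.93355352e-01 -2.76689477e-01  1.58628535e+00
  2.50541066e-04  3.12579659e-01]
```

Request:
drive_tool(
  series=[
    [1,[-120,-71,20],[0,0,0]],
    [1,[-241,-142,75],[0,0,0]],
    [1,[-241,-142,75],[0,0,0]],
    [1,[-241,-142,75],[0,0,0]],
    [1,[-241,-142,75],[0,0,0]],
    [1,[-241,-142,150],[0,0,0]],
    [1,[-241,-142,150],[0,0,0]],
    [1,[-241,-142,150],[0,0,0]],
  ],
)

```text
time_s: 2.75
eef_pos: [0.5808, -0.2723, 0.2548]
ee_rot: [3.141, -0.001, 2.512]
contact_force: [-0.2, -0.3, 0.1]
gripper_width: 1.0
grip_force: 0.0
```

```bash
python3 - <<'E'
from rig import arm
from h import *
a=arm.grab_frame("scene");b=arm.grab_frame("top");s=arm.state();print(s["eef_pos"],s["ee_rot"],s["joints"])
def C(f,u,v,w,h,s): return cv2.resize(f["color"][v:v+h,u:u+w,::-1],None,fx=s,fy=s,interpolation=cv2.INTER_CUBIC)
cv2.imwrite("pics/c4.png",np.hstack([C(a,330,215,100,100,4),C(b,290,120,100,100,4)]))
go(s,[.582,-.275,.181],143.7)
E
```

```text
[ 0.5816361  -0.27285161  0.25743659] [3.14152607e+00 3.12693561e-03 2.51210474e+00] [-6.41773758e-01  2.53566183e-01 -4.66256065e-03  1.30944170e+00
  1.04995033e-04 -1.22857814e-02]
shift mm [-1.3 -1.5 76.4] turn u [0.001 0.022 0.029]
```

View pics/c4.png

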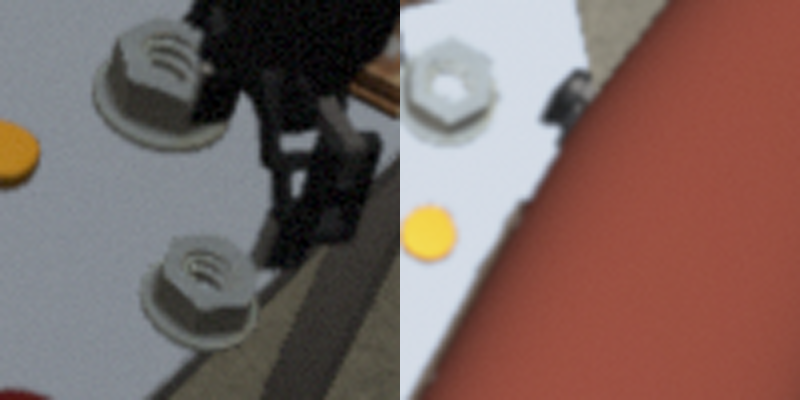

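The scene crop shows the nut at crop (208,290) and the fingers above it, with tips at about crop (280,265) and (345,240). I'll check these against the predicted tip pixels.

```bash
python3 - <<'E'
from rig import arm
from h import *
a=arm.grab_frame("scene");s=arm.state();R=Ro.from_euler("xyz",s["ee_rot"])
for y in(-.057,-.0425,.0425,.057):
  for x in(-.011,.011):
    print(x,y,[((proj(a,s["eef_pos"]+R.apply([x,y,z]))-[330,215])*4).round() for z in(.160,.173)])
print("nut under",((proj(a,np.array([.582,-.275,.03]))-[330,215])*4).round())
E
```

```text
-0.011 -0.057 [array([302., 275.]), array([295., 292.])]
0.011 -0.057 [array([257., 279.]), array([250., 296.])]
-0.011 -0.0425 [array([291., 250.]), array([283., 267.])]
0.011 -0.0425 [array([246., 254.]), array([240., 271.])]
-0.011 0.0425 [array([228., 117.]), array([222., 135.])]
0.011 0.0425 [array([187., 120.]), array([182., 138.])]
-0.011 0.057 [array([219.,  97.]), array([213., 114.])]
0.011 0.057 [array([178., 100.]), array([172., 117.])]
nut under [207. 271.]
```

Request:
drive_tool(
  series=[
    [1,[2,0,50],[0,0,0]],
    [1,[2,0,65],[0,0,0]],
    [1,[2,0,73],[0,0,0]],
    [1,[2,0,73],[0,0,0]],
  ],
)

```text
time_s: 3.4
eef_pos: [0.5798, -0.2719, 0.1828]
ee_rot: [3.142, 0.001, 2.512]
contact_force: [-0.7, -0.5, 0.6]
gripper_width: 1.0
grip_force: 0.0
```

Request:
drive_tool(
  series=[
    [0,[0,0,0],[0,0,0]],
    [0,[0,0,0],[0,0,0]],
    [0,[0,0,0],[0,0,0]],
    [0,[0,0,0],[0,0,0]],
    [0,[0,0,0],[0,0,0]],
    [0,[0,0,0],[0,0,0]],
    [0,[0,0,0],[0,0,0]],
    [0,[0,0,0],[0,0,0]],
  ],
)

```text
time_s: 4.4
eef_pos: [0.5798, -0.272, 0.1829]
ee_rot: [3.141, 0.002, 2.512]
contact_force: [0.9, 0.9, 5.1]
gripper_width: 0.526
grip_force: 63.0
```

```bash
python3 - <<'E'
from rig import arm
import numpy as np
arm.grab_frame("scene")
for i in range(4):
    arm.grab_frame("top");s=arm.state();print(s["eef_pos"].round(4),s["ee_rot"].round(3),s["contact_force"].round(1),s["ft_torque"].round(2),s["gripper_width"],s["grip_force"])
E
```

```text
[ 0.5798 -0.272   0.1829] [3.141e+00 2.000e-03 2.512e+00] [-0.2  0.8  5.8] [0.16 0.05 0.02] 0.5244707159505488 63.01990299951285
[ 0.5798 -0.272   0.1829] [3.141e+00 2.000e-03 2.512e+00] [0.3 1.  5.5] [ 0.12  0.1  -0.05] 0.525955889069788 63.02004725206643
[ 0.5798 -0.272   0.1829] [3.141e+00 2.000e-03 2.512e+00] [-0.4  0.4  5.8] [0.14 0.02 0.01] 0.5214933641316736 63.02014326676726
[ 0.5798 -0.272   0.1829] [3.141e+00 2.000e-03 2.512e+00] [0.7 0.3 6.6] [ 0.14  0.1  -0.06] 0.5249532789540068 63.020183304324746
```

Request:
drive_tool(
  series=[
    [0,[0,0,-10],[0,0,0]],
    [0,[0,0,-40],[0,0,0]],
    [0,[0,0,-90],[0,0,0]],
    [0,[0,0,-150],[0,0,0]],
    [0,[0,0,-155],[0,0,0]],
    [0,[0,0,-155],[0,0,0]],
  ],
)

```text
time_s: 5.4
eef_pos: [0.5793, -0.2717, 0.3365]
ee_rot: [3.142, -0.0, 2.511]
contact_force: [0.4, 0.7, -3.5]
gripper_width: 0.522
grip_force: 62.2
```

```bash
python3 - <<'E'
from rig import arm
from h import *
s=arm.state();print(s);go(s,[.502,.055,.338],160)
E
```

```text
{'time_s': 5.4, 'joints': array([-6.42503311e-01,  2.23303461e-01,  1.04727076e-01,  1.45238864e+00,
        7.37353574e-05, -1.23804013e-02]), 'joint_vel': array([-0.00183749,  0.02451201, -0.03819164, -0.00922979,  0.0009213 ,
       -0.00084673]), 'effort': array([ 8.25671246e-02, -6.69677281e+01,  5.52652824e+01,  1.35724009e-01,
        9.04415974e-04,  1.26712678e-05]), 'eef_pos': array([ 0.57932629, -0.27170129,  0.33648798]), 'ee_rot': array([ 3.14151684e+00, -1.67776831e-04,  2.51146974e+00]), 'contact_force': array([ 0.40411838,  0.66287772, -3.52029696]), 'ft_torque': array([-0.02604304,  0.03010558,  0.02733446]), 'grip_force': 62.185093495063484, 'gripper_width': 0.522302258628318}
shift mm [255.  218.4  -1.5] turn u [ 1.000e-03 -1.000e-03 -2.013e+00]
```

Force -3.5 N is about 0.35 kg, so the nut is held. Next: over to the stud.

Request:
drive_tool(
  series=[
    [0,[40,34,0],[0,0,-1]],
    [0,[85,73,0],[0,0,-2]],
    [0,[128,109,0],[0,0,-2]],
    [0,[170,146,0],[0,0,-2]],
    [0,[212,182,0],[0,0,-2]],
    [0,[240,206,0],[0,0,-2]],
    [0,[255,218,0],[0,0,-2]],
    [0,[255,218,0],[0,0,-2]],
    [0,[255,218,0],[0,0,-2]],
  ],
)

```text
time_s: 6.52
eef_pos: [0.502, 0.0538, 0.336]
ee_rot: [-3.141, -0.001, 2.79]
contact_force: [-0.0, 0.1, -2.8]
gripper_width: 0.524
grip_force: 62.3
```

```bash
python3 - <<'E'
from rig import arm
from h import *
a=arm.grab_frame("scene");b=arm.grab_frame("top");s=arm.state();print(s["eef_pos"],s["ee_rot"],s["joints"],s["contact_force"])
def C(f,u,v,w,h,s): return cv2.resize(cv2.convertScaleAbs(f["color"][v:v+h,u:u+w,::-1],alpha=1.6,beta=10),None,fx=s,fy=s,interpolation=cv2.INTER_CUBIC)
cv2.imwrite("pics/c5.png",np.hstack([C(a,215,140,67,100,6),C(b,200,160,67,100,6)])[:,:800])
for z in(0,.03): print("nut axis pred",z,((proj(a,np.r_[s["eef_pos"][:2],s["eef_pos"][2]-.183+z])-[215,140])*6).round())
E
```

```text
[0.50208699 0.05364924 0.33636139] [-3.14135876e+00 -3.28482509e-04  2.78928477e+00] [-1.53074148e-01 -1.90342718e-01 -3.13282078e-01  1.44822524e+00
 -1.64256478e-04  1.99233732e-01] [ 0.04706516  0.66826503 -3.52689815]
nut axis pred 0 [201. 218.]
nut axis pred 0.03 [202. 151.]
```

View pics/c5.png

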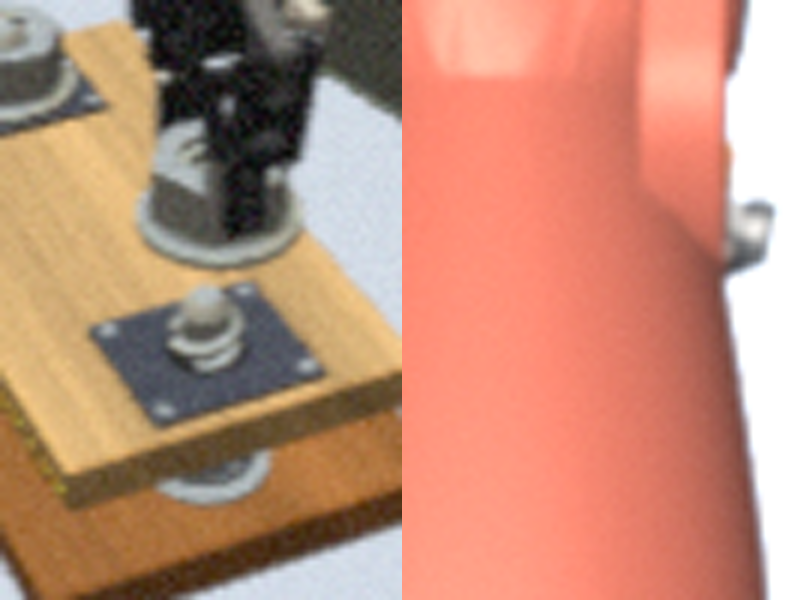

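The scene crop shows the held nut's flange spanning crop x 136–302, with its bottom at y≈265. The stud tip is at (206,294). So the nut is a few mm to the image right of the stud, and I'll compute the relative offset.

```bash
python3 - <<'E'
from rig import arm
from h import *
a=arm.grab_frame("scene");s=arm.state();R=Ro.from_euler("xyz",s["ee_rot"])
th=np.linspace(0,2*np.pi,90)
def ext(xy,z0):
    P=np.array([proj(a,np.array([xy[0]+.031*np.cos(t),xy[1]+.031*np.sin(t),z])) for t in th for z in(z0,z0+.006)])
    P=(P-[215,140])*6+3; return P[:,0].min(),P[:,0].max(),P[:,1].max()
for dz in(-.002,0,.002):
    z0=s["eef_pos"][2]-.183+dz
    r=least_squares(lambda q:np.array(ext(q,z0))-[136,302,266],s["eef_pos"][:2],diff_step=1e-3)
    nut=r.x
    for py in(292,296):
        stud=plane(a,((206-3)/6+215,(py-3)/6+140),.1165)[:2]
        d=stud-nut
        print(dz,py,nut.round(4),r.fun.round(1),stud.round(4),"delta",(d*1000).round(1),"tool",(R.inv().apply([*d,0])*1000).round(1))
E
```

```text
-0.002 292 [0.5106 0.0553] [-1.2  1.2 -0.1] [0.5058 0.0568] delta [-4.8  1.5] tool [ 5.  -0.3  0. ]
-0.002 296 [0.5106 0.0553] [-1.2  1.2 -0.1] [0.5042 0.055 ] delta [-6.4 -0.4] tool [ 5.9 -2.6  0. ]
0 292 [0.5089 0.0534] [-1.5  1.5 -0.1] [0.5058 0.0568] delta [-3.1  3.4] tool [4.1 2.1 0. ]
0 296 [0.5089 0.0534] [-1.5  1.5 -0.1] [0.5042 0.055 ] delta [-4.7  1.5] tool [ 5.  -0.2  0. ]
0.002 292 [0.5072 0.0515] [-1.8  1.8 -0.2] [0.5058 0.0568] delta [-1.4  5.3] tool [3.2 4.5 0. ]
0.002 296 [0.5072 0.0515] [-1.8  1.8 -0.2] [0.5042 0.055 ] delta [-3.   3.5] tool [4.  2.2 0. ]
```

Request:
drive_tool(
  series=[
    [0,[4.5,1,0],[0,0,0]],
    [0,[4.5,1,20],[0,0,0]],
    [0,[4.5,1,32],[0,0,0]],
    [0,[4.5,1,35],[0,0,0]],
    [0,[4.5,1,38],[0,0,0]],
    [0,[4.5,1,41],[0,0,0]],
    [0,[4.5,1,41],[0,0,0]],
  ],
)

```text
time_s: 7.55
eef_pos: [0.498, 0.0571, 0.2957]
ee_rot: [3.141, 0.0, 2.791]
contact_force: [-0.3, 1.0, -3.5]
gripper_width: 0.524
grip_force: 62.3
```

```bash
python3 - <<'E'
from rig import arm
from h import *
a=arm.grab_frame("scene");s=arm.state();print(s["eef_pos"],s["contact_force"].round(1),s["ft_torque"].round(2))
def C(f,u,v,w,h,s): return cv2.resize(cv2.convertScaleAbs(f["color"][v:v+h,u:u+w,::-1],alpha=1.8,beta=10),None,fx=s,fy=s,interpolation=cv2.INTER_CUBIC)
cv2.imwrite("pics/c6.png",C(a,210,150,80,60,10))
E
```

```text
[0.49799828 0.05714427 0.29586999] [ 0.1  0.  -3.3] [-0.03  0.03 -0.06]
```

View pics/c6.png

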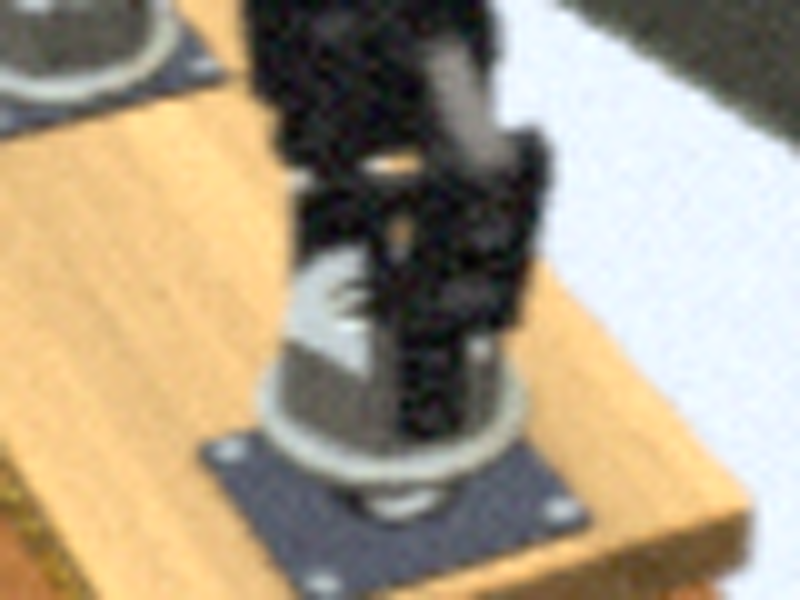

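No contact so far. The nut's centre is at crop (391) and the stud's at about (396), so it is about 1 mm too far left. I'll shift it and ease down until it bears.

Request:
drive_tool(
  series=[
    [0,[-1,0,2],[0,0,0]],
    [0,[-1,0,4],[0,0,0]],
    [0,[-1,0,6],[0,0,0]],
    [0,[-1,0,6],[0,0,0]],
  ],
)

```text
time_s: 8.1
eef_pos: [0.4989, 0.0571, 0.2895]
ee_rot: [3.141, -0.0, 2.791]
contact_force: [1.5, 2.9, -4.8]
gripper_width: 0.529
grip_force: 62.2
```

Request:
drive_tool(
  series=[
    [0,[0,0,1],[0,0,0]],
    [0,[0,0,2],[0,0,0]],
    [0,[0,0,2],[0,0,0]],
  ],
)

```text
time_s: 8.48
eef_pos: [0.4989, 0.0571, 0.2878]
ee_rot: [3.14, 0.0, 2.791]
contact_force: [1.8, 4.8, -3.2]
gripper_width: 0.527
grip_force: 62.5
```

Request:
drive_tool(
  series=[
    [0,[0,1,0],[0,0,0]],
    [0,[0,1,0],[0,0,0]],
  ],
)

```text
time_s: 8.72
eef_pos: [0.4992, 0.0577, 0.2876]
ee_rot: [-3.141, -0.0, 2.791]
contact_force: [0.5, 0.6, -2.4]
gripper_width: 0.522
grip_force: 62.5
```

Request:
drive_tool(
  series=[
    [0,[0,0,1],[0,0,0]],
    [0,[0,0,2],[0,0,0]],
    [0,[0,0,2],[0,0,0]],
  ],
)

```text
time_s: 9.1
eef_pos: [0.4992, 0.0577, 0.2855]
ee_rot: [-3.141, -0.0, 2.791]
contact_force: [0.8, 0.3, -3.3]
gripper_width: 0.521
grip_force: 62.5
```

Request:
drive_tool(
  series=[
    [0,[0,0,0.5],[0,0,0]],
    [0,[0,0,1],[0,0,0]],
    [0,[0,0,1],[0,0,0]],
  ],
)

```text
time_s: 9.48
eef_pos: [0.4992, 0.0577, 0.2846]
ee_rot: [-3.142, -0.0, 2.791]
contact_force: [-1.3, -0.1, -2.9]
gripper_width: 0.523
grip_force: 62.5
```

Request:
drive_tool(
  series=[
    [0,[0,0,0.5],[0,0,0]],
    [0,[0,0,1],[0,0,0]],
    [0,[0,0,1],[0,0,0]],
  ],
)

```text
time_s: 9.85
eef_pos: [0.4992, 0.0577, 0.2836]
ee_rot: [3.142, -0.0, 2.791]
contact_force: [0.3, 0.2, -2.9]
gripper_width: 0.523
grip_force: 62.5
```

Request:
drive_tool(
  series=[
    [0,[0,0,0.5],[0,0,0]],
    [0,[0,0,1],[0,0,0]],
    [0,[0,0,1],[0,0,0]],
  ],
)

```text
time_s: 10.22
eef_pos: [0.4992, 0.0577, 0.2827]
ee_rot: [3.141, 0.0, 2.791]
contact_force: [0.7, 0.8, -2.7]
gripper_width: 0.522
grip_force: 62.5
```

Request:
drive_tool(
  series=[
    [0,[0,0,0.5],[0,0,0]],
    [0,[0,0,1],[0,0,0]],
    [0,[0,0,1],[0,0,0]],
  ],
)

```text
time_s: 10.6
eef_pos: [0.4992, 0.0578, 0.2818]
ee_rot: [3.141, 0.0, 2.791]
contact_force: [0.2, 0.4, -1.4]
gripper_width: 0.522
grip_force: 62.6
```

Request:
drive_tool(
  series=[
    [0,[0,0,0.5],[0,0,0]],
    [0,[0,0,1],[0,0,0]],
    [0,[0,0,1],[0,0,0]],
  ],
)

```text
time_s: 10.98
eef_pos: [0.4993, 0.0578, 0.2815]
ee_rot: [3.141, 0.001, 2.791]
contact_force: [-2.9, 1.3, 4.5]
gripper_width: 0.524
grip_force: 63.5
```

It bears at about 18 mm below the tip, partway along the thread. I'll back off in small turns, rising 0.4 mm per 8°.

Request:
drive_tool(
  series=[
    [0,[0,0,-0.3],[0,0,-1]],
    [0,[0,0,-0.7],[0,0,-2]],
    [0,[0,0,-1.1],[0,0,-3]],
    [0,[0,0,-1.1],[0,0,-3]],
  ],
)

```text
time_s: 11.48
eef_pos: [0.4996, 0.0575, 0.2823]
ee_rot: [-3.141, 0.001, -3.075]
contact_force: [0.6, -2.6, 1.4]
gripper_width: 0.524
grip_force: 63.0
```

Request:
drive_tool(
  series=[
    [0,[0,0,-0.4],[0,0,-1]],
    [0,[0,0,-0.8],[0,0,-2]],
    [0,[0,0,-0.8],[0,0,-2]],
  ],
)

```text
time_s: 11.85
eef_pos: [0.4996, 0.0572, 0.2832]
ee_rot: [-3.14, 0.001, -2.798]
contact_force: [-0.1, -5.2, 4.2]
gripper_width: 0.522
grip_force: 63.2
```

Turning gives lateral load, so the nut's axis is about 1.8 mm off the TCP (tool x -1.7, y +0.6). From here I'll turn about the nut's axis.

Request:
drive_tool(
  series=[
    [0,[0.2,-0.7,0],[0,0,0]],
    [0,[0.1,-0.9,-0.4],[0,0,-1]],
    [0,[0,-1.1,-0.8],[0,0,-2]],
    [0,[-0.2,-1.3,-1.2],[0,0,-3]],
    [0,[-0.4,-1.5,-1.6],[0,0,-4]],
    [0,[-0.4,-1.5,-1.6],[0,0,-4]],
  ],
)

```text
time_s: 12.6
eef_pos: [0.5005, 0.0561, 0.2849]
ee_rot: [-3.14, 0.0, -2.237]
contact_force: [1.5, -4.3, 5.5]
gripper_width: 0.528
grip_force: 63.4
```

```bash
python3 - <<'E'
from rig import arm
s=arm.state();print(s["eef_pos"],s["contact_force"].round(1),s["ft_torque"].round(2),s["joints"].round(3))
E
```

```text
[0.50054874 0.056108   0.28485196] [ 1.5 -4.3  5.5] [-1.   -0.42 -0.01] [-1.480e-01 -1.820e-01 -4.000e-01  1.352e+00 -1.000e-03 -1.053e+00]
```

Request:
drive_tool(
  series=[
    [0,[0.3,-0.5,0],[0,0,0]],
    [0,[0.2,-0.7,-0.4],[0,0,-1]],
    [0,[0.1,-0.9,-0.8],[0,0,-2]],
    [0,[-0.1,-1.1,-1.2],[0,0,-3]],
    [0,[-0.1,-1.1,-1.2],[0,0,-3]],
  ],
)

```text
time_s: 13.22
eef_pos: [0.5013, 0.0558, 0.2856]
ee_rot: [-3.141, 0.0, -1.82]
contact_force: [2.3, -3.2, 3.0]
gripper_width: 0.528
grip_force: 63.1
```

Request:
drive_tool(
  series=[
    [0,[-0.1,-0.2,-0.3],[0,0,-1]],
    [0,[-0.1,-0.2,-0.3],[0,0,-1]],
  ],
)

```text
time_s: 13.48
eef_pos: [0.5016, 0.0558, 0.2858]
ee_rot: [-3.14, 0.0, -1.681]
contact_force: [4.8, -3.9, 0.6]
gripper_width: 0.524
grip_force: 62.8
```

Request:
drive_tool(
  series=[
    [0,[-0.1,-0.2,-0.2],[0,0,-1]],
    [0,[-0.1,-0.2,-0.2],[0,0,-1]],
  ],
)

```text
time_s: 13.72
eef_pos: [0.5019, 0.0558, 0.2858]
ee_rot: [-3.14, -0.0, -1.541]
contact_force: [5.8, -5.2, -0.2]
gripper_width: 0.523
grip_force: 62.7
```

Request:
drive_tool(
  series=[
    [0,[0.5,-0.5,0.2],[0,0,0]],
    [0,[0.4,-0.7,0.2],[0,0,-1]],
    [0,[0.4,-0.7,0.2],[0,0,-1]],
  ],
)

```text
time_s: 14.1
eef_pos: [0.5025, 0.0554, 0.2855]
ee_rot: [-3.141, -0.0, -1.401]
contact_force: [6.1, -4.3, -1.3]
gripper_width: 0.523
grip_force: 62.5
```

Request:
drive_tool(
  series=[
    [0,[-0.1,-0.2,0.2],[0,0,-1]],
    [0,[-0.1,-0.2,0.2],[0,0,-1]],
  ],
)

```text
time_s: 14.35
eef_pos: [0.5028, 0.0555, 0.2853]
ee_rot: [-3.141, -0.001, -1.261]
contact_force: [5.7, -5.0, -2.5]
gripper_width: 0.527
grip_force: 62.5
```

Request:
drive_tool(
  series=[
    [0,[0.8,-0.5,0],[0,0,0]],
    [0,[0.8,-0.5,0],[0,0,0]],
  ],
)

```text
time_s: 14.6
eef_pos: [0.5031, 0.0552, 0.2852]
ee_rot: [-3.141, 0.0, -1.261]
contact_force: [4.7, -1.8, -2.4]
gripper_width: 0.523
grip_force: 62.6
```

Request:
drive_tool(
  series=[
    [0,[0,0,0.5],[0,0,0]],
    [0,[0,0,1],[0,0,0]],
    [0,[0,0,1],[0,0,0]],
  ],
)

```text
time_s: 14.98
eef_pos: [0.5031, 0.0551, 0.2845]
ee_rot: [-3.141, -0.0, -1.259]
contact_force: [4.5, -3.0, -1.6]
gripper_width: 0.526
grip_force: 62.7
```

Request:
drive_tool(
  series=[
    [0,[0.5,-0.7,0],[0,0,0]],
    [0,[0.5,-0.7,0.5],[0,0,0]],
    [0,[0.5,-0.7,1],[0,0,0]],
    [0,[0.5,-0.7,1],[0,0,0]],
  ],
)

```text
time_s: 15.48
eef_pos: [0.5037, 0.055, 0.2832]
ee_rot: [3.141, 0.001, -1.258]
contact_force: [0.7, -1.0, -4.0]
gripper_width: 0.523
grip_force: 62.5
```

Request:
drive_tool(
  series=[
    [0,[0,0,0.5],[0,0,0]],
    [0,[0,0,1],[0,0,0]],
    [0,[0,0,1.5],[0,0,0]],
    [0,[0,0,1.5],[0,0,0]],
  ],
)

```text
time_s: 15.98
eef_pos: [0.5038, 0.055, 0.2818]
ee_rot: [3.141, 0.0, -1.258]
contact_force: [0.1, 0.2, -3.0]
gripper_width: 0.524
grip_force: 62.5
```

Request:
drive_tool(
  series=[
    [0,[0,0,1],[0,0,0]],
    [0,[0,0,2],[0,0,0]],
    [0,[0,0,2.5],[0,0,0]],
    [0,[0,0,2.5],[0,0,0]],
  ],
)

```text
time_s: 16.48
eef_pos: [0.5039, 0.0549, 0.2795]
ee_rot: [3.142, 0.0, -1.258]
contact_force: [-0.1, 0.3, -2.9]
gripper_width: 0.528
grip_force: 62.5
```

Request:
drive_tool(
  series=[
    [0,[0,0,0.5],[0,0,0]],
    [0,[0,0,1],[0,0,0]],
    [0,[0,0,1],[0,0,0]],
  ],
)

```text
time_s: 16.85
eef_pos: [0.504, 0.0548, 0.2788]
ee_rot: [-3.141, -0.0, -1.258]
contact_force: [-0.4, -0.4, 0.1]
gripper_width: 0.524
grip_force: 62.9
```

Request:
drive_tool(
  series=[
    [0,[0,0,0.5],[0,0,0]],
    [0,[0,0,1],[0,0,0]],
    [0,[0,0,1],[0,0,0]],
  ],
)

```text
time_s: 17.23
eef_pos: [0.5041, 0.0548, 0.2786]
ee_rot: [-3.141, -0.001, -1.259]
contact_force: [-2.5, -0.5, 8.3]
gripper_width: 0.526
grip_force: 63.9
```

The thread has dropped in: about 7 mm net, and it now bears at TCP z 0.2787. Next I run it down clockwise about the nut's axis, lowering 0.4 mm per 8°.

Request:
drive_tool(
  series=[
    [0,[0,0,-0.6],[0,0,0]],
    [0,[0.1,0.4,-0.2],[0,0,1]],
    [0,[0.1,0.8,0.2],[0,0,2]],
    [0,[0.1,1.2,0.6],[0,0,3]],
    [0,[0,1.6,1],[0,0,4]],
    [0,[-0.1,2,1.4],[0,0,5]],
    [0,[-0.1,2,1.4],[0,0,5]],
  ],
)

```text
time_s: 18.1
eef_pos: [0.5021, 0.0543, 0.2766]
ee_rot: [-3.141, 0.0, -1.956]
contact_force: [-2.0, -0.8, 4.6]
gripper_width: 0.524
grip_force: 63.4
```

```bash
python3 - <<'E'
from rig import arm
s=arm.state();print(s["eef_pos"],s["contact_force"].round(1),s["ft_torque"].round(2),s["joints"].round(3))
E
```

```text
[0.502074   0.05431172 0.27658337] [-2.  -0.8  4.6] [-0.09  0.5  -0.13] [-0.152 -0.173 -0.407  1.337  0.    -1.337]
```

Request:
drive_tool(
  series=[
    [0,[0,0.4,0.3],[0,0,1]],
    [0,[0,0.8,0.7],[0,0,2]],
    [0,[0,1.2,1.1],[0,0,3]],
    [0,[-0.1,1.6,1.5],[0,0,4]],
    [0,[-0.2,2,1.9],[0,0,5]],
    [0,[-0.4,2.4,2.3],[0,0,6]],
    [0,[-0.4,2.4,2.3],[0,0,6]],
  ],
)

```text
time_s: 18.98
eef_pos: [0.5, 0.056, 0.2742]
ee_rot: [3.141, 0.001, -2.792]
contact_force: [-1.5, 4.3, 4.5]
gripper_width: 0.523
grip_force: 63.4
```

```bash
python3 - <<'E'
from rig import arm
s=arm.state();print(s["eef_pos"],s["contact_force"].round(1),s["ft_torque"].round(2),s["joints"].round(3))
E
```

```text
[0.50001026 0.05596142 0.2741828 ] [-1.5  4.3  4.5] [ 0.68  0.32 -0.05] [-1.490e-01 -1.780e-01 -4.160e-01  1.333e+00  1.000e-03 -4.990e-01]
```

Request:
drive_tool(
  series=[
    [0,[0,0.7,0],[0,0,0]],
    [0,[0,1.1,0.4],[0,0,1]],
    [0,[0,1.5,0.8],[0,0,2]],
    [0,[0,1.9,1.2],[0,0,3]],
    [0,[-0.1,2.3,1.6],[0,0,4]],
    [0,[-0.2,2.7,2],[0,0,5]],
    [0,[-0.4,3,2.4],[0,0,6]],
    [0,[-0.4,3,2.4],[0,0,6]],
  ],
)

```text
time_s: 19.98
eef_pos: [0.4997, 0.0588, 0.2718]
ee_rot: [3.14, 0.001, 2.653]
contact_force: [2.5, 3.6, 4.2]
gripper_width: 0.524
grip_force: 63.3
```

```bash
python3 - <<'E'
from rig import arm
s=arm.state();print(s["eef_pos"],s["contact_force"].round(1),s["ft_torque"].round(2),s["joints"].round(3))
E
```

```text
[0.49970913 0.05876478 0.27182546] [2.5 3.6 4.2] [ 0.69 -0.54 -0.08] [-1.440e-01 -1.780e-01 -4.200e-01  1.327e+00  1.000e-03  3.450e-01]
```

Request:
drive_tool(
  series=[
    [0,[0,0.6,0],[0,0,0]],
    [0,[0,1,0.4],[0,0,1]],
    [0,[0,1.4,0.8],[0,0,2]],
    [0,[0,1.8,1.2],[0,0,3]],
    [0,[-0.1,2.2,1.6],[0,0,4]],
    [0,[-0.2,2.6,2],[0,0,5]],
    [0,[-0.2,2.6,2],[0,0,5]],
  ],
)

```text
time_s: 20.85
eef_pos: [0.5012, 0.0607, 0.27]
ee_rot: [3.14, 0.001, 1.954]
contact_force: [3.1, 1.5, 6.0]
gripper_width: 0.529
grip_force: 63.5
```

```bash
python3 - <<'E'
from rig import arm
s=arm.state();print(s["eef_pos"],s["contact_force"].round(1),s["ft_torque"].round(2),s["joints"].round(3))
E
```

```text
[0.50117438 0.06065957 0.27000512] [3.1 1.5 6. ] [ 0.14 -0.5  -0.1 ] [-0.139 -0.172 -0.418  1.323 -0.     1.048]
```

Request:
drive_tool(
  series=[
    [0,[0,0.6,0],[0,0,0]],
    [0,[0,1,0.3],[0,0,1]],
    [0,[0,1.4,0.7],[0,0,2]],
    [0,[0,1.8,1.1],[0,0,3]],
    [0,[-0.1,2.2,1.5],[0,0,4]],
    [0,[-0.2,2.6,1.9],[0,0,5]],
    [0,[-0.2,2.6,1.9],[0,0,5]],
  ],
)

```text
time_s: 21.72
eef_pos: [0.5035, 0.0612, 0.2681]
ee_rot: [3.14, 0.001, 1.256]
contact_force: [0.7, -1.2, 8.1]
gripper_width: 0.519
grip_force: 63.7
```

```bash
python3 - <<'E'
from rig import arm
s=arm.state();print(s["eef_pos"],s["contact_force"].round(1),s["ft_torque"].round(2),s["joints"].round(3))
E
```

```text
[0.50351037 0.06116882 0.26813842] [ 0.7 -1.2  8.1] [-0.3   0.01 -0.06] [-1.370e-01 -1.630e-01 -4.130e-01  1.319e+00 -1.000e-03  1.749e+00]
```

Request:
drive_tool(
  series=[
    [0,[0,0.4,0.2],[0,0,1]],
    [0,[0,0.8,0.6],[0,0,2]],
    [0,[0,1.2,1],[0,0,3]],
    [0,[0,1.2,1],[0,0,3]],
  ],
)

```text
time_s: 22.22
eef_pos: [0.5046, 0.0608, 0.2671]
ee_rot: [3.14, 0.0, 0.837]
contact_force: [0.3, -1.3, 8.2]
gripper_width: 0.525
grip_force: 63.7
```

```bash
python3 - <<'E'
from rig import arm
from h import *
a=arm.grab_frame("scene")
s=arm.state();print(s["eef_pos"],s["contact_force"].round(1),s["ft_torque"].round(2),s["joints"].round(3))
cv2.imwrite("pics/c7.png",cv2.resize(cv2.convertScaleAbs(a["color"][140:250,180:300,::-1],alpha=1.8,beta=10),None,fx=5,fy=5,interpolation=cv2.INTER_CUBIC))
E
```

```text
[0.50457363 0.06083133 0.26710427] [ 1.  -1.2  7.9] [-0.09  0.11 -0.1 ] [-1.380e-01 -1.590e-01 -4.110e-01  1.317e+00 -1.000e-03  2.166e+00]
```

View pics/c7.png

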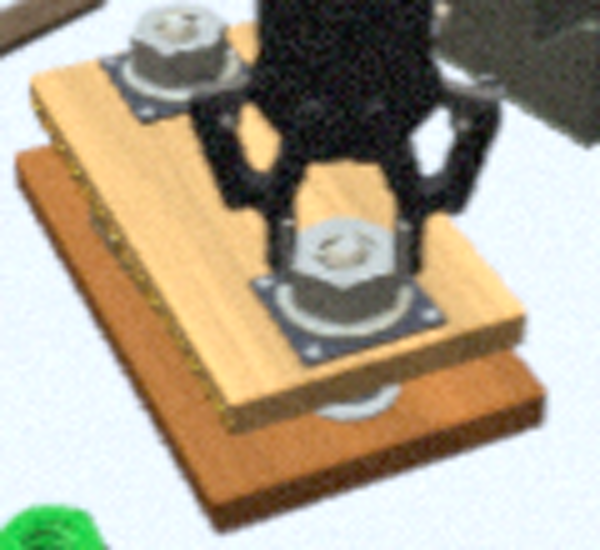

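The scene crop shows the nut straight and seated on the plate at crop (345,300), with the board end down. TCP height (0.267) and turn count both put it right at level. I'll add a small extra turn to be surely on the books.

Request:
drive_tool(
  series=[
    [0,[0,0.4,0.4],[0,0,1]],
    [0,[0,0.4,0.4],[0,0,1]],
    [0,[0,0.4,0.4],[0,0,1]],
  ],
)

```text
time_s: 22.65
eef_pos: [0.5049, 0.0606, 0.2668]
ee_rot: [3.14, -0.0, 0.699]
contact_force: [0.5, 0.0, 7.8]
gripper_width: 0.525
grip_force: 63.7
```

```bash
python3 - <<'E'
from rig import arm
import numpy as np
T=[]
for i in range(6):
    arm.grab_frame("scene");s=arm.state();T.append(np.r_[s["contact_force"],s["ft_torque"]])
print(s["eef_pos"],s["ee_rot"],np.mean(T,0).round(2),s["joints"].round(3))
E
```

```text
[0.50490165 0.06058148 0.26673235] [ 3.14006921e+00 -2.55896515e-04  6.99023956e-01] [ 0.55 -0.87  7.59  0.02  0.07 -0.12] [-1.380e-01 -1.580e-01 -4.110e-01  1.316e+00 -1.000e-03  2.305e+00]
```

Request:
drive_tool(
  series=[
    [0,[0,0,-0.5],[0,0,0]],
    [0,[0,0,-0.9],[0,0,0]],
    [0,[0,0,-0.9],[0,0,0]],
  ],
)

```text
time_s: 23.32
eef_pos: [0.5049, 0.0606, 0.2669]
ee_rot: [3.14, -0.0, 0.698]
contact_force: [5.6, -2.6, 0.6]
gripper_width: 0.526
grip_force: 62.8
```

Request:
drive_tool(
  series=[
    [0,[-0.4,0.7,-0.4],[0,0,0]],
    [0,[-0.4,0.7,-0.4],[0,0,0]],
  ],
)

```text
time_s: 23.58
eef_pos: [0.505, 0.0603, 0.2669]
ee_rot: [-3.141, -0.001, 0.698]
contact_force: [5.6, 2.8, -2.2]
gripper_width: 0.526
grip_force: 62.5
```

```bash
python3 - <<'E'
from rig import arm
s=arm.state();print(s["eef_pos"],s["contact_force"].round(1),s["ft_torque"].round(2))
E
```

```text
[0.50495938 0.06026575 0.26690495] [ 5.6  2.8 -2.2] [ 0.4  -1.18 -0.05]
```

Height holds with the push relieved. I'll centre laterally and give one more 8° for margin before letting go.

Request:
drive_tool(
  series=[
    [0,[0.8,0.3,0],[0,0,0]],
    [0,[0.8,0.7,0.4],[0,0,1]],
    [0,[0.8,0.7,0.4],[0,0,1]],
    [0,[0.8,0.7,0.4],[0,0,1]],
  ],
)

```text
time_s: 24.08
eef_pos: [0.5059, 0.0599, 0.2667]
ee_rot: [3.141, 0.0, 0.558]
contact_force: [5.0, -1.3, -1.4]
gripper_width: 0.526
grip_force: 62.6
```

```bash
python3 - <<'E'
from rig import arm
s=arm.state();print(s["eef_pos"],s["ee_rot"],s["contact_force"].round(1),s["ft_torque"].round(2))
E
```

```text
[0.50592129 0.05991414 0.26673446] [3.14113020e+00 4.37506063e-05 5.57850511e-01] [ 5.  -1.3 -1.4] [-0.19 -0.91 -0.15]
```

Request:
drive_tool(
  series=[
    [0.75,[0,0,0],[0,0,0]],
    [0.75,[0,0,0],[0,0,0]],
    [0.75,[0,0,0],[0,0,0]],
    [0.75,[0,0,0],[0,0,0]],
    [0.75,[0,0,-15],[0,0,0]],
    [0.75,[0,0,-50],[0,0,0]],
    [0.75,[0,0,-110],[0,0,0]],
    [0.75,[0,0,-130],[0,0,0]],
    [0.75,[0,0,-130],[0,0,0]],
  ],
)

```text
time_s: 25.2
eef_pos: [0.5062, 0.0601, 0.3998]
ee_rot: [3.139, -0.003, 0.557]
contact_force: [0.1, -0.3, -1.1]
gripper_width: 0.75
grip_force: 0.0
```

```bash
python3 - <<'E'
from rig import arm
from h import *
a=arm.grab_frame("scene");s=arm.state();print(s["eef_pos"],s["contact_force"].round(1))
cv2.imwrite("pics/c8.png",cv2.resize(cv2.convertScaleAbs(a["color"][140:250,180:300,::-1],alpha=1.8,beta=10),None,fx=5,fy=5,interpolation=cv2.INTER_CUBIC))
E
```

```text
[0.50590692 0.06009453 0.39786949] [ 0.4  0.3 -1.9]
```

View pics/c8.png

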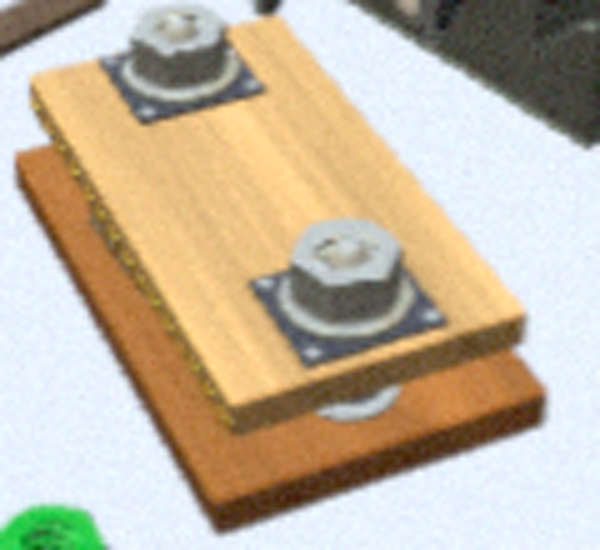

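The last crop shows the nut seated flat and straight on the plate at crop (345,300), unchanged after release. The board looks level and the gripper is clear.

```bash
python3 -c "
from rig import arm
print(arm.finish_job())"
```

```text
the job is handed in; nothing more can be done
None
```

The job is handed in: the nut was set on the stud, backed off until the thread dropped in, and run down to about 0.3 mm past level by arm height (not checked directly), then released straight with the gripper clear.

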